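# Close the tin with the inner lid and hand over the outer lid

## Task

Swing the tin's lever round from the mouth until it clicks into the notch marked red. Then take the nested pair of lids by the wooden knob, lower them gently together onto the tin until they are fully home, let go of the knob, grip the outer lid by its steel collar and lift it alone, straight up, leaving the inner lid seated in the tin and the lever in its notch. Finish with the outer lid still in the gripper, held level and still about 10 cm above where it lay, for me to take, and leave the jars and shakers standing round about alone.

Things in the scene. Friction and masses are not known exactly. Their poses are not given: they have to be found in the camera images.
- tin: White round tin with copper bands, 94 mm across, wall 2.5 mm, open at the top, fixed on a dark steel stand 112 mm across; it does not move. The origin is on the worktop under the middle of the tin, z up; its y axis points from the tin's middle to the lever's pivot post, 85 mm away. The rim is 90 mm above the worktop, the mouth is 89 mm wide.
- tin_mouth (a point): Middle of the tin's mouth, level with the rim (90 mm above the worktop).
- lever_pivot (a point): Upright turning axis of the lever, at the top of the pivot post, level with the top of the lever's bar (106 mm above the worktop).
- lever_handle (a point): Middle of the lever's red handle: an upright round peg 14 mm thick with a ball 17 mm across on top, 60 mm from the turning axis, reaching from 106 mm (top of the bar) to 149 mm above the worktop; this point is 126 mm above it. It can be pinched from above and turns, and slips a few mm, in a grip that keeps its direction.
- lever_foot (a point): Black hold-down foot, 26 mm across, at the lever's other end, 80 mm from the turning axis, opposite the handle. It lies over the tin's mouth at the start and stops lids from going on. The steel bar that joins it to the handle over the pivot is 14 mm wide, 98 to 106 mm above the worktop.
- lever (a joint): Lever angle in rad, growing clockwise seen from above; at 0 the handle lies along the tin's +y from the pivot and the foot over the mouth. Marked notch at 1.30, an unmarked one on the way at 0.65, stop at 1.75. Light friction; a sprung ball rides over a low ridge on either side of each notch (about 3 N at the handle) and holds the lever within about 0.03 of it.
- marked_notch (a point): The notch marked with red paint on the dark quadrant plate under the handle's side of the bar, 42 mm from the turning axis, 92 mm above the worktop; the handle stands in line with it, seen from the pivot, when the lever is in the notch.
- knob (a point): Middle of the free part of the inner lid's wooden knob, an upright round peg 22 mm thick that passes up through the outer lid: 13 mm below its top, 13 mm above the top of the collar, 57 mm above the inner lid's underside. z is the lid's upward axis. Lifted by the knob, the inner lid (about 120 g) carries the loose outer lid along. Seated in the tin, this point is 133 mm above the worktop.
- inner_base (a point): Middle of the inner lid's underside, on the worktop at the start: a cork plug 85 mm across, 14 mm deep, with a tapered foot; above it a copper flange 100 mm across and 4 mm thick that comes to rest on the tin's rim.
- collar (a point): Middle of the outer lid's steel collar, an upright tube 50 mm across, 22 mm high, bore 33 mm, on a flat blue cap 112 mm across (about 120 g); 11 mm above the cap's top, 24 mm below knob when nested. z is the lid's upward axis. The cap lies loose on the flange, its skirt 12 mm deep round it. The knob stands 26 mm above the collar, so it comes between the fingers gripping the collar.
- onion_jar: Bystander: glass jar with grey lid, 73 mm across, 100 mm high, origin under its middle.
- low_jar: Bystander: low glass jar with beige lid, 73 mm across, 75 mm high, origin under its middle.
- tall_jar: Bystander: tall glass jar with black lid, 74 mm across, 165 mm high, origin under its middle.
- green_spice: Bystander: spice jar with green cap, 44 mm across, 116 mm high, origin under its middle.
- white_spice: Bystander: spice jar with white cap, 44 mm across, 108 mm high, origin under its middle.
- salt: Bystander: salt shaker with grey head, 44 mm across, 90 mm high, origin under its middle.

How it is judged:
On the way, in this order (a step that is already met when the one before it is completed fails the run):
1. the lever is in the notch marked red, the lids not yet on the tin (value of joint lever between 1.2 and 1.4 rad and horizontal distance between knob and tin_mouth above 0.05 m), for 0.2 s.
2. the nested lids are fully home on the tin, the outer lid still on the inner one, the lever in its notch (z of knob in the frame of tin between 0.13 and 0.136 m and horizontal distance between knob and tin_mouth below 0.0045 m and angle between knob's own z axis and vertical below 0.06 rad and z of collar in the frame of knob between -0.027 and -0.0205 m and value of joint lever between 1.2 and 1.4 rad), for 0.2 s.
At the end, for the whole second after the job is handed in: Lever within 0.1 rad of the marked notch; inner lid seated (3 mm in height, 4.5 mm off centre, 0.06 rad tilt), untouched; outer lid held still by the fingers alone, tilted under 0.2 rad, at least 7 cm above where it lay on the inner lid, within 6 cm sideways of the tin's axis (z of knob in the frame of tin between 0.13 and 0.136 m and horizontal distance between knob and tin_mouth below 0.0045 m and angle between knob's own z axis and vertical below 0.06 rad and value of joint lever between 1.2 and 1.4 rad and z of collar in the frame of knob above 0.046 m and horizontal distance between collar and tin_mouth below 0.06 m and angle between collar's own z axis and vertical below 0.2 rad and contact force between the fingers and outer_lid above 1 N and contact force between each of outer_lid, the arm and inner_lid below 0.05 N and contact force between outer_lid and tin below 0.05 N and linear speed of outer_lid below 0.03 m/s); the arm keeps its last pose, push and grip.
It fails at once if the outer lid comes off the inner lid, or carries it along, before or while the inner lid is not seated in the tin (distance between collar and knob above 0.036 m and not (z of knob in the frame of tin between 0.13 and 0.136 m and horizontal distance between knob and tin_mouth below 0.0045 m and angle between knob's own z axis and vertical below 0.06 rad)).
It fails at once if a lid is dropped ((contact force between the fingers and inner_lid below 0.02 N and linear speed of inner_lid above 0.4 m/s) or (contact force between the fingers and outer_lid below 0.02 N and contact force between outer_lid and inner_lid below 0.02 N and linear speed of outer_lid above 0.6 m/s)).
It fails at once if the lids are pressed hard onto the tin by the knob (over 60 N) (contact force between inner_lid and tin above 60 N and contact force between the fingers and inner_lid above 0.02 N).
It fails at once if the inner lid is tipped (angle between knob's own z axis and vertical above 0.4 rad).
It fails at once if a jar or shaker is disturbed (moved over 2 cm) (distance of any of onion_jar, low_jar, tall_jar, green_spice, white_spice, salt from where it was at the start of the episode above 0.02 m).
It also fails if it takes over 64 s, if anything falls off the work surface, if the arm or the gripper's body presses on something with over 40 N, if the wrist force passes 120 N, or if a joint passes its speed limit or range.

## Robot

A 6-joint arm with a two-finger parallel gripper is mounted at the origin on a cart in front of the work surface, level with it; the furniture and walls round the work are solid. World frame = base frame: x ahead of the robot, y to its left, z up, the work surface at z = 0. Lengths are in m, angles in rad, forces in N, time in s.
With the tool pointing down it reaches from about 0.375 to 0.9 m from the base axis. Payload 3.1 kg.
Tool frame: the origin (TCP) lies where the fingers leave the gripper's body, on its centre line; the fingertips stand 73 mm ahead of it and the grasp point (between the pads) lies 54 mm ahead of it; z points along the fingers, y is the line along which they close (so a half turn about z gives the same grasp; the last joint's range is limited). The gripper opens to 85 mm and grips with 20 to 120 N. Pads are 22 mm wide; open, the fingers measure 114 mm over their backs; the gripper's body (76 mm by 85 mm) begins 54 mm behind the grasp point. The pads swing forward as they close: fully open they stand 13 mm farther back than shut.
Start: joints at [1.147, 0.527, 1.433, -0, 1.181, -0.178], TCP at [0.152, 0.606, 0.304] pointing down, gripper open.
Joint ranges: [-3.08, 3.08], [-0.75, 2.2], [0.22, 2.44], [-1.43, 4.57], [0, 2.65], [-2.85, 2.85]. Speed limits (rad/s): [2.79, 2.79, 3.14, 3.14, 3.14, 3.14].

## Interface

Orientations are given as a unit quaternion [x, y, z, w].
In Python, from station import manip gives the robot as it stands.
- The arm moves only by the shell command python3 -m crank 'ROWS' [FORCE]. ROWS is JSON, a list of rows, each an object with "dp": the shift along the tool's x, y, z normalised to -1 to 1, where 1 is 50 cm, a list of three; "delta_rot": the turn, a rotation vector about the tool's x, y, z normalised to -1 to 1, where 1 is 2 pi rad, a list of three; "fingers": the opening, from -1 (shut) to 1 (fully open). A call has 1 to 12 rows; each row shifts and turns the commanded pose from where the row before left it, along the tool's axes as they then stand; what a row does not reach is not made up. A row lasts 1/12 s, in which the tool goes at most 41.7 mm and 7.16 degrees, less where a joint would pass 70% of its speed; a pose out of reach is approached as far as the arm can. A call with a number of a shift or a turn outside -1 to 1 is refused whole. A call with a gripper value outside its range is refused whole. The fingers move at their own pace and stop on an object; FORCE is the grip in N (left out, the last holds). Time passes only in rows, so rows that do not move let the fingers close. It gives the time, the measured TCP pose, the force, the opening and the grip force at its end, in the units of the state.
- manip.sense(): the state, without advancing time (a new reading comes with each control period).
- manip.snapshot(name): name is "scene" or "top"; returns (picture, depth): 400x640x3 uint8, red, green, blue; 400x640 float32, m along the optical axis (not along the pixel's ray), 0 where there is no reading.
- manip.camera_model(name): a dict with "fx", "fy", "cx", "cy" (pixels), "origin" and "attitude" of the camera in the world. Camera axes: x right, y up, looking along -z (the intrinsics and any distortion apply to the point x, -y, -z); pixel columns grow to the right and rows downward; lengths in m; the calibration is good to about 2 mm. A picture is of the moment at which its call begins. camera_model takes no time and is no camera call.
- manip.sign_off(): hands the job in; it is judged then, once.
The state is a dict: "t": time; "q": joint angles; "qd": joint speeds; "tau": joint torques, N m; "tcp_pos": TCP position; "tool_rot": TCP orientation; "force": force on the tool from outside, world axes, zero at the start; "ft_torque": the same for the moment, N m; "finger_gap": opening from 0.0 (shut) to 1.0 (fully open); "gripper_force": force on a finger pad.
Only numpy, scipy, OpenCV 4.12 (cv2) and the standard library are available. Lean on these libraries where they do the work, as an engineer would, in place of code of your own. Each camera call takes 0.05 s, during which the arm holds its last target. There are 200 camera calls.

## Working session

There is one attempt and no reset: what is moved stays moved. The work goes in short steps, Python scripts to look and compute and a shell command to move; the robot and the scene stay as the last step left them, time stands still between calls to the robot, and variables do not carry over. Pictures are saved under pics/ and viewed, at most 10 in all, crops included, and the job is handed in when it is done.

```bash
mkdir -p pics; cat > h.py <<'E'
import numpy as np, cv2
from station import manip
from scipy.spatial.transform import Rotation as R
def cam(n):
    m=manip.camera_model(n); a=np.array(m["attitude"],float)
    Rm=a if a.shape==(3,3) else R.from_quat(a).as_matrix()
    return m,Rm,np.array(m["origin"])
def ray(n,u,v):
    m,Rm,o=cam(n); d=np.array([(u-m["cx"])/m["fx"],-(v-m["cy"])/m["fy"],-1.]); return o,Rm@d
def onplane(n,u,v,z):
    o,d=ray(n,u,v); return o+d*(z-o[2])/d[2]
def cloud(n,D):
    m,Rm,o=cam(n); v,u=np.mgrid[:400,:640]
    P=np.stack([(u-m["cx"])/m["fx"],-(v-m["cy"])/m["fy"],-np.ones(u.shape)],-1)*D[...,None]
    return P@Rm.T+o
def snap(n,f):
    I,D=manip.snapshot(n); cv2.imwrite(f,I[...,::-1]); return I,D
E
python3 - <<'E'
from h import *
for n in("scene","top"):
    I,D=snap(n,f"pics/{n}0.png"); np.savez(f"{n}0.npz",I=I,D=D); print(manip.camera_model(n))
s=manip.sense(); print(s)
E
```

```text
{'fx': 412.5113001867013, 'fy': 412.5113001867013, 'cx': 321.0980655351357, 'cy': 201.3490795276014, 'origin': array([ 0.01311819, -0.22655338,  1.1759509 ]), 'attitude': array([ 0.24192786, -0.10133883, -0.38984001,  0.88273785])}
{'fx': 442.646097829476, 'fy': 442.646097829476, 'cx': 317.38796176991025, 'cy': 200.06981648421416, 'origin': array([0.23475305, 0.19866818, 1.24848654]), 'attitude': array([ 0.07739948, -0.07770687, -0.6871271 ,  0.71821119])}
{'t': 0.1, 'q': array([ 1.14650894e+00,  5.28393969e-01,  1.43376044e+00,  1.25877564e-07,
        1.18141880e+00, -1.78467285e-01]), 'qd': array([ 1.77885320e-03, -7.76431347e-04, -3.24753123e-03,  6.04254034e-04,
        3.68676868e-04,  1.50652257e-05]), 'tau': array([-1.52611797e-04, -4.43304563e+01, -1.78587359e+01, -1.94781310e-04,
        3.89147186e-03,  2.49591443e-05]), 'tcp_pos': array([0.1518373 , 0.60576039, 0.30302295]), 'tool_rot': array([ 1.22600784e-01,  9.92455574e-01, -9.45625565e-04, -2.94004900e-04]), 'force': array([-0.47523342,  0.23337666,  0.03885056]), 'ft_torque': array([-0.04436109, -0.00857857,  0.03310077]), 'gripper_force': 0.0, 'finger_gap': 0.9990380448736189}
```

View pics/scene0.png

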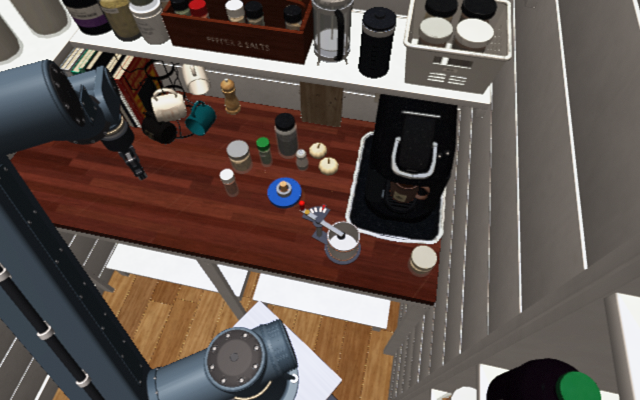

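View pics/top0.png

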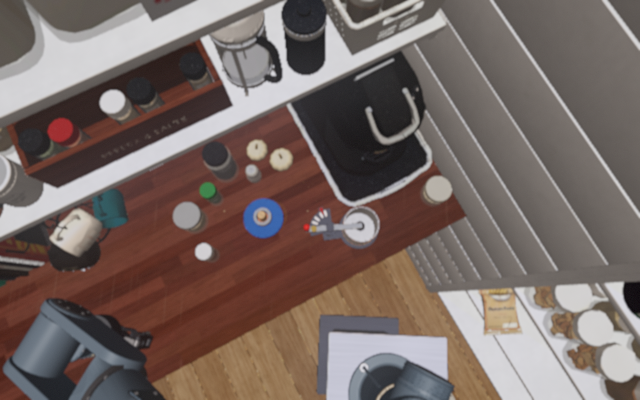

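The scene view shows the blue lid at (284,192), the tin at (342,242) and the red handle near (303,204). The top view shows the blue lid at (263,217), the tin at (359,226) and the handle at (307,227).

```bash
python3 - <<'E'
from h import *
out=[]
for n,c in(("scene",(320,215)),("top",(315,220))):
    z=np.load(n+"0.npz"); I,D=z["I"],z["D"]; P=cloud(n,D)
    hsv=cv2.cvtColor(I,cv2.COLOR_RGB2HSV)
    b=cv2.inRange(hsv,(100,120,60),(125,255,255))
    k,l,s,ce=cv2.connectedComponentsWithStats(b); i=1+np.argmax(s[1:,4])
    cs,_=cv2.findContours((l==i).astype(np.uint8),0,cv2.CHAIN_APPROX_NONE); e=cv2.fitEllipse(cv2.convexHull(cs[0]))
    print(n,"blue",s[i],e[0],onplane(n,*e[0],.03),"top z",np.percentile(P[...,2][l==i],[5,50,95]))
    # circle fit in xy of top points
    r=cv2.inRange(hsv,(0,200,120),(4,255,255))|cv2.inRange(hsv,(175,200,120),(180,255,255))
    k,l,s,ce=cv2.connectedComponentsWithStats(r)
    for i in range(1,k):
        if s[i,4]>3 and abs(ce[i]-c).max()<45: print(" red",s[i,4],ce[i],np.median(P[l==i],0))
    m=(P[...,2]>.084)&(P[...,2]<.095)
    u,v=c; 
    crop=I[v-60:v+60,u-80:u+80]; out.append(cv2.resize(crop,None,fx=5,fy=5,interpolation=2)[:,:,::-1])
    cv2.imwrite(f"pics/{n}_c.png",out[-1])
E
```

```text
scene blue [267 178  35  29 597] (283.9587097167969, 191.84353637695312) [0.44655776 0.35032522 0.03      ] top z [0.01547878 0.01990522 0.02467214]
 red 27 [301.25925926 202.59259259] [0.41112034 0.23007606 0.14242535]
top blue [244 199  39  39 888] (262.9757995605469, 217.9579315185547) [0.44894984 0.35376561 0.03      ] top z [0.01816103 0.02195798 0.02598269]
```

View pics/top_c.png

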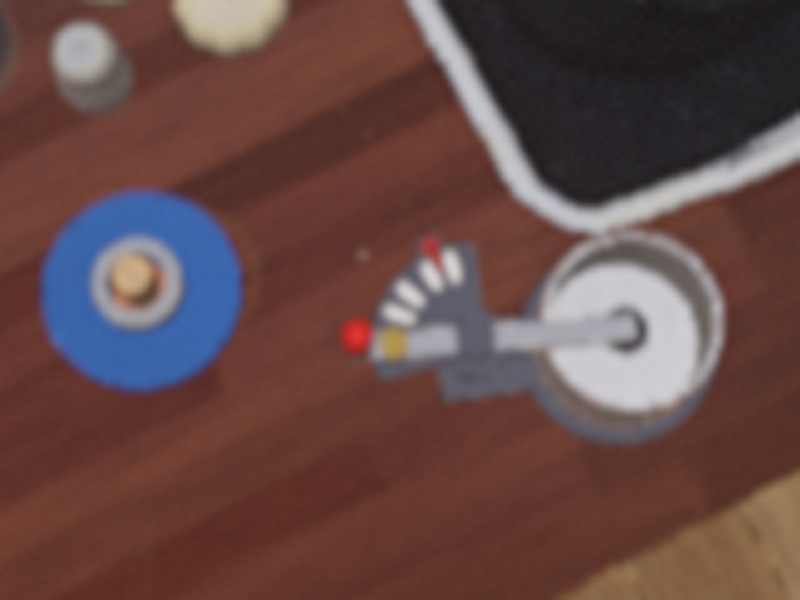

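View pics/scene_c.png

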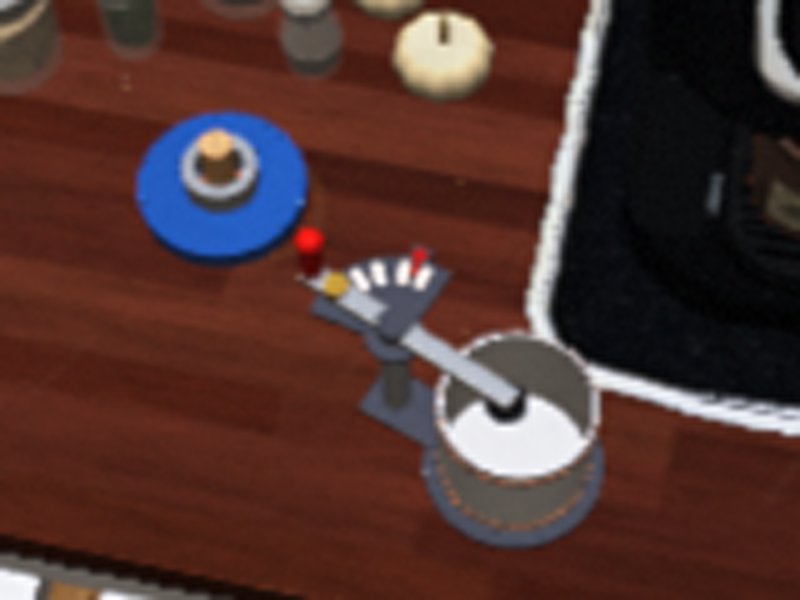

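```bash
cat >> h.py <<'E'
def tri(a,b):
    # closest point of two rays, miss distance
    (o1,d1),(o2,d2)=a,b; A=np.stack([d1,-d2],1); t=np.linalg.lstsq(A,o2-o1,rcond=None)[0]
    p,q=o1+t[0]*d1,o2+t[1]*d2; return (p+q)/2,np.linalg.norm(p-q)
E
python3 - <<'E'
from h import *
T=lambda x,y:(235+(x+.5)/5-.5,160+(y+.5)/5-.5)
S=lambda x,y:(240+(x+.5)/5-.5,155+(y+.5)/5-.5)
for nm,a,b,z in(("ball",(357,337),(310,240),.1405),("mark",(432,248),(419,260),.092),("rim",(631,321),(518,406),.09),("foot",(629,330),(506,404),.1),("knobtop",(133,278),(216,146),.07),("collartop",(136,283),(219,172),.044),("cap",(142,290),(222,186),.022)):
    a=T(*a);b=S(*b)
    print(nm,onplane("top",*a,z).round(4),onplane("scene",*b,z).round(4),[x.round(4) for x in tri(ray("top",*a),ray("scene",*b))])
# other bystanders
z=np.load("top0.npz");P=cloud("top",z["D"])
for nm,p in dict(onion=(187,215),green=(208,190),tall=(216,153),white=(204,251),salt=(252,171),low=(437,188)).items(): print(nm,P[p[1],p[0]].round(3))
E
```

```text
ball [0.4112 0.2294 0.1405] [0.4132 0.2306 0.1405] [array([0.4111, 0.229 , 0.1447]), np.float64(0.0012)]
mark [0.4686 0.1932 0.092 ] [0.4662 0.1934 0.092 ] [array([0.468 , 0.1937, 0.0901]), np.float64(0.0022)]
rim [0.4343 0.0861 0.09  ] [0.4334 0.0857 0.09  ] [array([0.4343, 0.086 , 0.0883]), np.float64(0.0005)]
foot [0.4277 0.088  0.1   ] [0.4259 0.0887 0.1   ] [array([0.4269, 0.0884, 0.0997]), np.float64(0.0019)]
knobtop [0.4493 0.354  0.07  ] [0.4503 0.3543 0.07  ] [array([0.4493, 0.3536, 0.0717]), np.float64(0.0007)]
collartop [0.4513 0.3556 0.044 ] [0.4477 0.3523 0.044 ] [array([0.4524, 0.3573, 0.0336]), np.float64(0.0016)]
cap [0.4514 0.3548 0.022 ] [0.4498 0.3544 0.022 ] [array([0.4513, 0.3554, 0.0195]), np.float64(0.0012)]
onion [0.436 0.546 0.099]
green [0.502 0.493 0.114]
tall [0.59  0.469 0.162]
white [0.342 0.489 0.109]
salt [0.567 0.385 0.089]
low [ 0.545 -0.121  0.077]
```

```bash
python3 -m crank '[{"dp":[0,0,0],"delta_rot":[0,0,0.01757],"fingers":1},{"dp":[0,0,0],"delta_rot":[0,0,0.01757],"fingers":1},{"dp":[0,0,0],"delta_rot":[0,0,0.01757],"fingers":1},{"dp":[0,0,0],"delta_rot":[0,0,0.01757],"fingers":1},{"dp":[0,0,0],"delta_rot":[0,0,0.01757],"fingers":1},{"dp":[0,0,0],"delta_rot":[0,0,0.01757],"fingers":1},{"dp":[0,0,0],"delta_rot":[0,0,0.01757],"fingers":1},{"dp":[0,0,0],"delta_rot":[0,0,0.01757],"fingers":1},{"dp":[0,0,0],"delta_rot":[0,0,0.01757],"fingers":1},{"dp":[0,0,0],"delta_rot":[0,0,0.01757],"fingers":1},{"dp":[0,0,0],"delta_rot":[0,0,0.01757],"fingers":1},{"dp":[0,0,0],"delta_rot":[0,0,0.01757],"fingers":1}]' 30
cat >> h.py <<'E'
def delta(x,y,z,yaw=0.):
    "shift (tool axes, units of dp) from measured TCP to target, and the tool axes"
    s=manip.sense(); r=R.from_quat(s["tool_rot"]); M=r.as_matrix()
    d=np.array([x,y,z])-s["tcp_pos"]
    print("t",s["t"],"tcp",s["tcp_pos"].round(4),"dp",(M.T@d/.5).round(4),"yaw",np.degrees(np.arctan2(M[1,1],M[0,1])).round(2),"zax",M[:,2].round(4),"gap",round(s["finger_gap"],3),"F",np.round(s["force"],1),"gf",s["gripper_force"],"q",s["q"].round(2))
E
python3 -c "
from h import *
delta(.412,.230,.26)"
```

```text
t: 1.1
tcp_pos: [0.1519, 0.6059, 0.3033]
tool_rot: [0.709, 0.705, -0.001, 0.0]
force: [0.3, 0.4, 0.2]
finger_gap: 1.0
gripper_force: 0.0
t 1.1 tcp [0.1519 0.6059 0.3033] dp [-0.7489  0.5241  0.0872] yaw -0.3 zax [-6.0e-04 -1.3e-03 -1.0e+00] gap 1.0 F [0.3 0.4 0.2] gf 0.0 q [1.15 0.53 1.43 0.   1.18 1.15]
```

```bash
python3 -m crank '[{"dp":[-0.03,0.02,0],"delta_rot":[0,0,0],"fingers":0.4},{"dp":[-0.06,0.042,0.003],"delta_rot":[0,0,0],"fingers":0.4},{"dp":[-0.07,0.05,0.008],"delta_rot":[0,0,0],"fingers":0.4},{"dp":[-0.07,0.05,0.008],"delta_rot":[0,0,0],"fingers":0.4},{"dp":[-0.07,0.05,0.008],"delta_rot":[0,0,0],"fingers":0.4},{"dp":[-0.07,0.05,0.01],"delta_rot":[0,0,0],"fingers":0.4},{"dp":[-0.07,0.05,0.01],"delta_rot":[0,0,0],"fingers":0.4},{"dp":[-0.07,0.05,0.01],"delta_rot":[0,0,0],"fingers":0.4},{"dp":[-0.07,0.05,0.01],"delta_rot":[0,0,0],"fingers":0.4},{"dp":[-0.07,0.05,0.01],"delta_rot":[0,0,0],"fingers":0.4},{"dp":[-0.06,0.04,0.01],"delta_rot":[0,0,0],"fingers":0.4},{"dp":[-0.03,0.02,0],"delta_rot":[0,0,0],"fingers":0.4}]' 30
python3 -m crank '[{"dp":[0,0,0],"delta_rot":[0,0,0],"fingers":0.4},{"dp":[0,0,0],"delta_rot":[0,0,0],"fingers":0.4}]'
python3 - <<'E'
from h import *
out=[]
for n,c in(("scene",(310,210)),("top",(320,215))):
    I,D=snap(n,f"pics/{n}1.png"); u,v=c
    out.append(cv2.resize(I[v-60:v+60,u-50:u+50],None,fx=4,fy=4,interpolation=2)[:,:,::-1])
cv2.imwrite("pics/c1.png",np.hstack(out))
delta(.412,.230,.184)
E
```

```text
t: 2.1
tcp_pos: [0.4075, 0.2434, 0.2609]
tool_rot: [0.708, 0.706, -0.001, 0.0]
force: [0.0, -0.3, 0.4]
finger_gap: 0.7
gripper_force: 0.0
t: 2.27
tcp_pos: [0.4061, 0.2458, 0.2615]
tool_rot: [0.708, 0.706, -0.0, -0.0]
force: [-0.1, 0.0, -0.3]
finger_gap: 0.699
gripper_force: 0.0
t 2.3667 tcp [0.4051 0.247  0.2617] dp [-0.0341  0.014   0.1553] yaw 0.03 zax [-9.e-04  1.e-04 -1.e+00] gap 0.698 F [-0.7 -0.7  0.1] gf 0.0 q [0.31 0.39 1.85 0.   0.9  0.31]
```

View pics/c1.png

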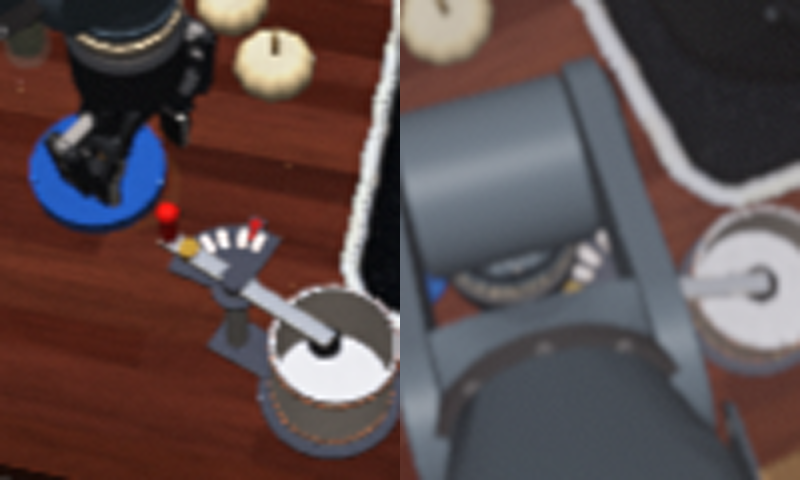

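```bash
python3 -m crank '[{"dp":[-0.017,0.007,0],"delta_rot":[0,0,0],"fingers":0.1},{"dp":[-0.017,0.007,0],"delta_rot":[0,0,0],"fingers":0.1},{"dp":[0,0,0.02],"delta_rot":[0,0,0],"fingers":0.1},{"dp":[0,0,0.03],"delta_rot":[0,0,0],"fingers":0.1},{"dp":[0,0,0.03],"delta_rot":[0,0,0],"fingers":0.1},{"dp":[0,0,0.03],"delta_rot":[0,0,0],"fingers":0.1},{"dp":[0,0,0.03],"delta_rot":[0,0,0],"fingers":0.1},{"dp":[0,0,0.015],"delta_rot":[0,0,0],"fingers":0.1},{"dp":[0,0,0],"delta_rot":[0,0,0],"fingers":0.1}]' 30
python3 -c "
from h import *
delta(.412,.230,.184)"
python3 - <<'E'
from h import *
I,D=snap("scene","pics/s2.png"); cv2.imwrite("pics/c2.png",cv2.resize(I[140:260,240:360],None,fx=4,fy=4,interpolation=2)[:,:,::-1])
E
```

```text
t: 3.12
tcp_pos: [0.4119, 0.2294, 0.183]
tool_rot: [0.707, 0.707, -0.001, -0.001]
force: [0.1, -0.4, -0.4]
finger_gap: 0.547
gripper_force: 0.0
t 3.1167 tcp [0.4119 0.2294 0.183 ] dp [ 0.0012  0.0002 -0.002 ] yaw 0.05 zax [-0.0032 -0.001  -1.    ] gap 0.547 F [ 0.1 -0.4 -0.4] gf 0.0 q [ 0.27  0.53  1.92 -0.    0.69  0.27]
```

View pics/c2.png

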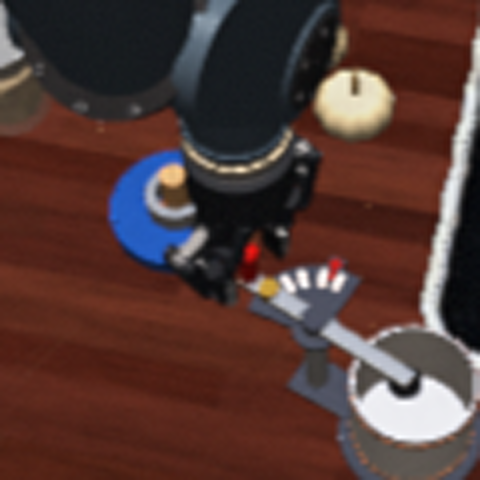

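The handle (crop 250,262) stands between the two open fingers, so I'll close on it.

```bash
python3 -m crank '[{"dp":[0,0,0],"delta_rot":[0,0,0],"fingers":-1},{"dp":[0,0,0],"delta_rot":[0,0,0],"fingers":-1},{"dp":[0,0,0],"delta_rot":[0,0,0],"fingers":-1},{"dp":[0,0,0],"delta_rot":[0,0,0],"fingers":-1},{"dp":[0,0,0],"delta_rot":[0,0,0],"fingers":-1},{"dp":[0,0,0],"delta_rot":[0,0,0],"fingers":-1},{"dp":[0,0,0],"delta_rot":[0,0,0],"fingers":-1},{"dp":[0,0,0],"delta_rot":[0,0,0],"fingers":-1}]' 30
python3 - <<'E'
from h import *
delta(.412,.230,.184)
# arc waypoints about pivot
c=np.array([.418,.170])
for a in np.linspace(1.676,.44,13): print(a.round(3),(c+.06*np.array([np.cos(a),np.sin(a)])).round(4))
E
```

```text
t: 3.83
tcp_pos: [0.4132, 0.2298, 0.185]
tool_rot: [0.707, 0.707, 0.001, 0.0]
force: [-0.6, -0.4, 5.9]
finger_gap: 0.171
gripper_force: 29.3
t 3.8333 tcp [0.4132 0.2298 0.185 ] dp [ 0.0004 -0.0024  0.0021] yaw 0.01 zax [ 1.7e-03  6.0e-04 -1.0e+00] gap 0.171 F [-0.6 -0.4  5.9] gf 29.289454221725464 q [0.27 0.53 1.92 0.   0.7  0.27]
1.676 [0.4117 0.2297]
1.573 [0.4179 0.23  ]
1.47 [0.424  0.2297]
1.367 [0.4301 0.2288]
1.264 [0.4361 0.2272]
1.161 [0.4419 0.225 ]
1.058 [0.4474 0.2223]
0.955 [0.4527 0.219 ]
0.852 [0.4575 0.2152]
0.749 [0.4619 0.2109]
0.646 [0.4659 0.2061]
0.543 [0.4694 0.201 ]
0.44 [0.4723 0.1956]
```

```bash
python3 -m crank '[{"dp":[0.001,0.012,-0.002],"delta_rot":[0,0,0],"fingers":-1},{"dp":[-0.001,0.012,0],"delta_rot":[0,0,0],"fingers":-1},{"dp":[-0.002,0.012,0],"delta_rot":[0,0,0],"fingers":-1},{"dp":[-0.003,0.012,0],"delta_rot":[0,0,0],"fingers":-1},{"dp":[-0.004,0.012,0],"delta_rot":[0,0,0],"fingers":-1},{"dp":[-0.006,0.011,0],"delta_rot":[0,0,0],"fingers":-1}]' 30
python3 -m crank '[{"dp":[-0.006,0.011,0],"delta_rot":[0,0,0],"fingers":-1},{"dp":[-0.008,0.009,0],"delta_rot":[0,0,0],"fingers":-1},{"dp":[-0.009,0.009,0],"delta_rot":[0,0,0],"fingers":-1},{"dp":[-0.01,0.008,0],"delta_rot":[0,0,0],"fingers":-1},{"dp":[-0.01,0.007,0],"delta_rot":[0,0,0],"fingers":-1},{"dp":[-0.011,0.006,0],"delta_rot":[0,0,0],"fingers":-1},{"dp":[0,0,0],"delta_rot":[0,0,0],"fingers":-1},{"dp":[0,0,0],"delta_rot":[0,0,0],"fingers":-1}]' 30
python3 - <<'E'
from h import *
delta(.472,.196,.186)
I,D=snap("scene","pics/s3.png"); cv2.imwrite("pics/c3.png",cv2.resize(I[150:270,270:390],None,fx=5,fy=5,interpolation=2)[:,:,::-1])
E
```

```text
t: 4.33
tcp_pos: [0.4475, 0.2223, 0.185]
tool_rot: [0.707, 0.707, -0.001, -0.001]
force: [-4.4, 4.4, 1.9]
finger_gap: 0.171
gripper_force: 29.7
t: 5.0
tcp_pos: [0.4727, 0.193, 0.1849]
tool_rot: [0.706, 0.708, -0.002, 0.0]
force: [-4.0, -5.7, 2.6]
finger_gap: 0.174
gripper_force: 29.7
t 5.0 tcp [0.4727 0.193  0.1849] dp [ 0.0059 -0.0015 -0.0022] yaw 0.14 zax [-0.0028 -0.0036 -1.    ] gap 0.174 F [-4.  -5.7  2.6] gf 29.748315811157227 q [ 0.17  0.56  1.82 -0.    0.76  0.17]
```

View pics/c3.png

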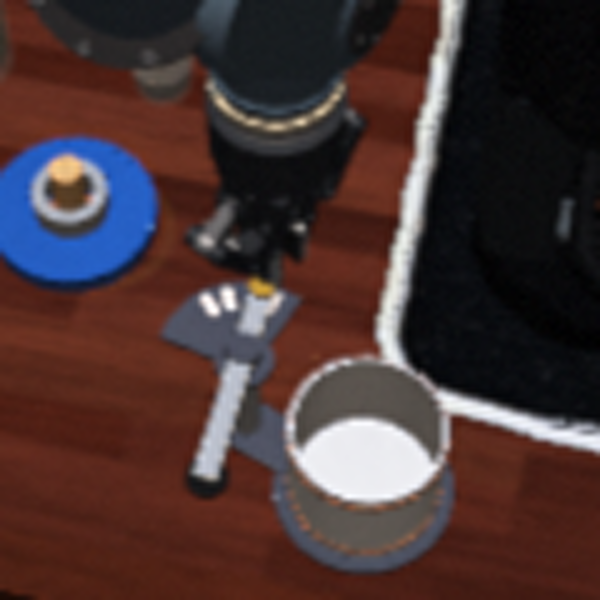

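The lever bar now covers the third white mark and the foot is at crop (206,483), well clear of the mouth. The forces suggest the detent is pulling it onward. Next I'll work out the angle.

```bash
python3 - <<'E'
from h import *
S=lambda x,y:(270+(x+.5)/5-.5,150+(y+.5)/5-.5)
p=onplane("scene",*S(206,482),.1)[:2]; f0=np.array([.4259,.0887]); 
c=np.array([.418,.170]); a=lambda v:np.arctan2(v[1],v[0])
q0=onplane("scene",*S(206,482),.1); print(p, "start",a(c-f0),"now",a(c-p),"tin y",a(c-[.434,.086]), np.linalg.norm(c-p))
E
```

```text
[0.34341366 0.12997609] start 1.6676631837182445 now 0.4925062634603167 tin y 1.7590178320996674 0.08464652751916439
```

```bash
python3 -m crank '[{"dp":[0,0,0],"delta_rot":[0,0,0],"fingers":0.0},{"dp":[0,0,0],"delta_rot":[0,0,0],"fingers":0.0},{"dp":[0,0,0],"delta_rot":[0,0,0],"fingers":0.0},{"dp":[0,0,0],"delta_rot":[0,0,0],"fingers":0.0},{"dp":[0,0,-0.04],"delta_rot":[0,0,0],"fingers":0.0},{"dp":[0,0,-0.05],"delta_rot":[0,0,0],"fingers":0.0},{"dp":[0,0,-0.05],"delta_rot":[0,0,0],"fingers":0.0},{"dp":[0.05,0,-0.05],"delta_rot":[0,0,0],"fingers":0.0},{"dp":[0.07,-0.01,-0.01],"delta_rot":[0,0,0],"fingers":0.0},{"dp":[0.07,-0.01,0],"delta_rot":[0,0,0],"fingers":0.0},{"dp":[0.07,-0.01,0],"delta_rot":[0,0,0],"fingers":0.0},{"dp":[0.05,-0.01,0],"delta_rot":[0,0,0],"fingers":0.0}]' 30
python3 - <<'E'
from h import *
delta(.450,.354,.2)
out=[]
for n,(u,v) in(("scene",(320,215)),("top",(340,215))):
    I,D=snap(n,f"pics/{n}4.png")
    out.append(cv2.resize(I[v-50:v+70,u-50:u+50],None,fx=4,fy=4,interpolation=2)[:,:,::-1])
cv2.imwrite("pics/c4.png",np.hstack(out))
E
```

```text
t: 6.05
tcp_pos: [0.4533, 0.3529, 0.286]
tool_rot: [0.707, 0.708, 0.002, 0.0]
force: [0.4, 0.5, 0.1]
finger_gap: 0.503
gripper_force: 0.0
t 6.05 tcp [0.4533 0.3529 0.286 ] dp [ 0.0018 -0.0071  0.1721] yaw 0.08 zax [ 0.0027  0.002  -1.    ] gap 0.503 F [0.4 0.5 0.1] gf 0.0 q [0.47 0.48 1.58 0.   1.08 0.47]
```

View pics/c4.png

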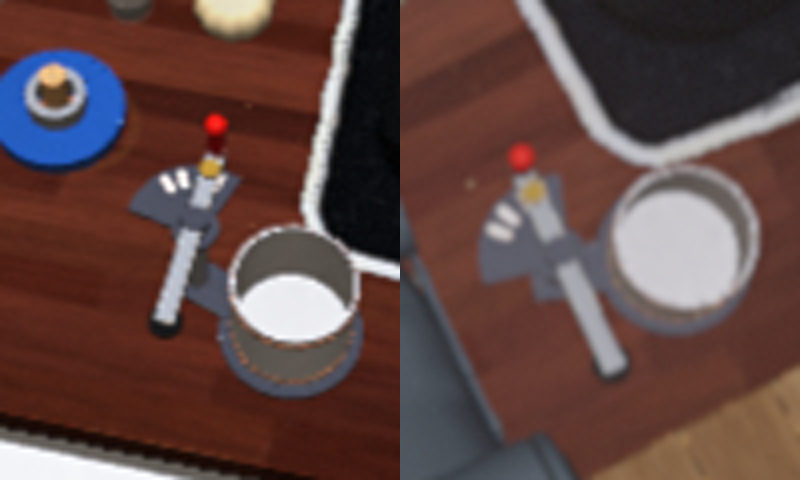

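The lever sits between the two white ridges of the red notch in both views, with the ball at (216,124) left and (521,157) right. The mouth is free. I'll compute the angle and a finer rim centre.

```bash
python3 - <<'E'
from h import *
S=lambda x,y:(270+(x+.5)/4-.5,165+(y+.5)/4-.5)
T=lambda x,y:(290+(x-400+.5)/4-.5,165+(y+.5)/4-.5)
b=tri(ray("scene",*S(216,124)),ray("top",*T(521,157))); print("ball",b)
f=tri(ray("scene",*S(165,323)),ray("top",*T(611,364))); print("foot",f)
d=(b[0]-f[0])[:2]; an=np.arctan2(d[1],d[0]); piv=f[0][:2]+d*80/140; print("angle",an,"piv",piv,np.linalg.norm(d))
# rim: bright ring fit by projecting rim candidates: use ellipse through edge pts of crop
for n,C,pts in(("scene",S,[(229,283),(293,225),(359,285),(293,344)]),("top",T,[(608,239),(681,163),(759,237),(683,316)])):
    W=np.array([onplane(n,*C(*p),.09)[:2] for p in pts]); A=np.c_[2*W,np.ones(4)]; s=np.linalg.lstsq(A,(W**2).sum(1),rcond=None)[0]
    t=s[:2]; print(n,"tin",t,"r",np.sqrt(s[2]+t@t), "lever", np.arctan2(*(piv-t)[::-1])-an, np.linalg.norm(piv-t))
E
```

```text
ball (array([0.47139178, 0.19687149, 0.14581701]), np.float64(3.066449749153585e-05))
foot (array([0.34714865, 0.13276417, 0.09445962]), np.float64(0.0010314707504065564))
angle 0.4763519139043368 piv [0.41814472 0.16939693] 0.13980738013413554
scene tin [0.43409095 0.08658788] r 0.04754961512915238 lever 1.2846820353421493 0.08433042681735452
top tin [0.43282554 0.0868185 ] r 0.05070741410506816 lever 1.2703864302874905 0.08387325029680037
```

```bash
python3 -m crank '[{"dp":[0.002,-0.007,0],"delta_rot":[0,0,0],"fingers":0.2},{"dp":[0,0,0.03],"delta_rot":[0,0,0],"fingers":0.2},{"dp":[0,0,0.05],"delta_rot":[0,0,0],"fingers":0.2},{"dp":[0,0,0.05],"delta_rot":[0,0,0],"fingers":0.2},{"dp":[0,0,0.05],"delta_rot":[0,0,0],"fingers":0.2},{"dp":[0,0,0.04],"delta_rot":[0,0,0],"fingers":0.2},{"dp":[0,0,0.02],"delta_rot":[0,0,0],"fingers":0.2},{"dp":[0,0,0],"delta_rot":[0,0,0],"fingers":0.2},{"dp":[0,0,0],"delta_rot":[0,0,0],"fingers":0.2}]' 30
python3 - <<'E'
from h import *
delta(.450,.354,.121)
out=[]
for n,(u,v) in(("scene",(290,190)),):
    I,D=snap(n,f"pics/{n}5.png")
    out.append(cv2.resize(I[v-60:v+60,u-60:u+60],None,fx=5,fy=5,interpolation=2)[:,:,::-1])
cv2.imwrite("pics/c5.png",np.hstack(out))
E
```

```text
t: 6.9
tcp_pos: [0.4501, 0.3504, 0.1653]
tool_rot: [0.707, 0.707, -0.0, -0.0]
force: [-0.1, -0.4, -0.2]
finger_gap: 0.598
gripper_force: 0.0
t 6.9 tcp [0.4501 0.3504 0.1653] dp [ 0.0072 -0.0001  0.0887] yaw -0.04 zax [-4.e-04 -4.e-04 -1.e+00] gap 0.598 F [-0.1 -0.4 -0.2] gf 0.0 q [ 0.47  0.65  1.68 -0.    0.81  0.47]
```

View pics/c5.png

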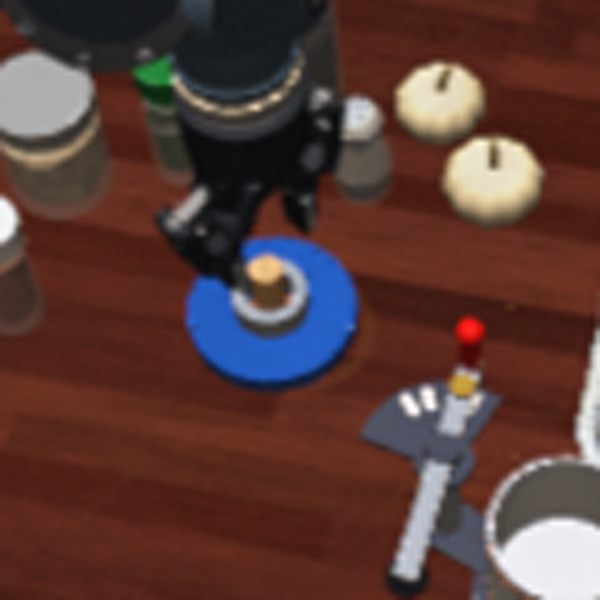

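The knob (crop 268,272) is under the fingers, so I'm going down and gripping it.

```bash
python3 -m crank '[{"dp":[0.007,0,0.01],"delta_rot":[0,0,0],"fingers":0.2},{"dp":[0,0,0.025],"delta_rot":[0,0,0],"fingers":0.2},{"dp":[0,0,0.025],"delta_rot":[0,0,0],"fingers":0.2},{"dp":[0,0,0.02],"delta_rot":[0,0,0],"fingers":0.2},{"dp":[0,0,0.008],"delta_rot":[0,0,0],"fingers":0.2},{"dp":[0,0,0],"delta_rot":[0,0,0],"fingers":-1},{"dp":[0,0,0],"delta_rot":[0,0,0],"fingers":-1},{"dp":[0,0,0],"delta_rot":[0,0,0],"fingers":-1},{"dp":[0,0,0],"delta_rot":[0,0,0],"fingers":-1},{"dp":[0,0,0],"delta_rot":[0,0,0],"fingers":-1},{"dp":[0,0,0],"delta_rot":[0,0,0],"fingers":-1},{"dp":[0,0,0],"delta_rot":[0,0,0],"fingers":-1}]' 40
python3 -c "
from h import *
delta(.450,.354,.121)"
```

```text
t: 7.95
tcp_pos: [0.4504, 0.3549, 0.1219]
tool_rot: [0.707, 0.707, 0.001, 0.0]
force: [1.5, 0.6, 2.4]
finger_gap: 0.238
gripper_force: 39.3
t 7.95 tcp [0.4504 0.3549 0.1219] dp [-0.0019 -0.0007  0.0018] yaw 0.01 zax [ 0.0018  0.001  -1.    ] gap 0.238 F [1.5 0.6 2.4] gf 39.342443346977234 q [0.47 0.72 1.7  0.   0.72 0.47]
```

```bash
python3 -m crank '[{"dp":[0,0,-0.006],"delta_rot":[0,0,0],"fingers":-1},{"dp":[0,0,-0.01],"delta_rot":[0,0,0],"fingers":-1},{"dp":[0,0,-0.02],"delta_rot":[0,0,0],"fingers":-1},{"dp":[0,0,-0.03],"delta_rot":[0,0,0],"fingers":-1},{"dp":[0,0,-0.04],"delta_rot":[0,0,0],"fingers":-1},{"dp":[0,0,-0.05],"delta_rot":[0,0,0],"fingers":-1},{"dp":[0,0,-0.05],"delta_rot":[0,0,0],"fingers":-1},{"dp":[0,0,-0.05],"delta_rot":[0,0,0],"fingers":-1},{"dp":[0,0,-0.05],"delta_rot":[0,0,0],"fingers":-1},{"dp":[0,0,-0.04],"delta_rot":[0,0,0],"fingers":-1},{"dp":[0,0,-0.02],"delta_rot":[0,0,0],"fingers":-1},{"dp":[0,0,0],"delta_rot":[0,0,0],"fingers":-1}]' 50
python3 - <<'E'
from h import *
delta(.4345,.0863,.31)
I,D=snap("scene","pics/scene6.png")
cv2.imwrite("pics/c6.png",cv2.resize(I[90:270,220:400],None,fx=3,fy=3,interpolation=2)[:,:,::-1])
E
```

```text
t: 8.95
tcp_pos: [0.4503, 0.355, 0.3072]
tool_rot: [0.707, 0.707, 0.003, 0.001]
force: [0.0, 1.1, -2.7]
finger_gap: 0.233
gripper_force: 49.1
t 8.95 tcp [0.4503 0.355  0.3072] dp [-0.5374 -0.0319 -0.0071] yaw 0.02 zax [ 0.0048  0.0025 -1.    ] gap 0.233 F [ 0.   1.1 -2.7] gf 49.068928956985474 q [0.47 0.45 1.56 0.   1.12 0.47]
```

View pics/c6.png

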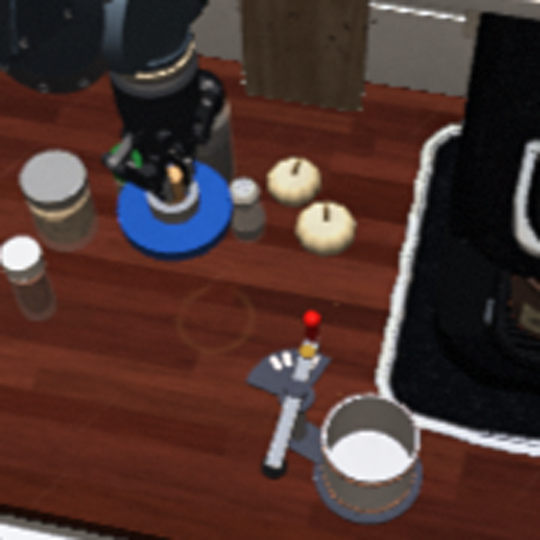

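The pair hangs level in the gripper at (175,205), and the lever and tin are free. Moving over the tin.

```bash
python3 -m crank '[{"dp":[-0.015,-0.001,-0.003],"delta_rot":[0,0,0],"fingers":-1},{"dp":[-0.03,-0.002,-0.003],"delta_rot":[0,0,0],"fingers":-1},{"dp":[-0.045,-0.003,0],"delta_rot":[0,0,0],"fingers":-1},{"dp":[-0.055,-0.003,0],"delta_rot":[0,0,0],"fingers":-1},{"dp":[-0.06,-0.003,0],"delta_rot":[0,0,0],"fingers":-1},{"dp":[-0.06,-0.004,0],"delta_rot":[0,0,0],"fingers":-1},{"dp":[-0.06,-0.004,0],"delta_rot":[0,0,0],"fingers":-1},{"dp":[-0.06,-0.003,0],"delta_rot":[0,0,0],"fingers":-1},{"dp":[-0.055,-0.003,0],"delta_rot":[0,0,0],"fingers":-1},{"dp":[-0.045,-0.003,0],"delta_rot":[0,0,0],"fingers":-1},{"dp":[-0.03,-0.002,0],"delta_rot":[0,0,0],"fingers":-1},{"dp":[-0.015,-0.001,0],"delta_rot":[0,0,0],"fingers":-1}]' 50
python3 -m crank '[{"dp":[0,0,0],"delta_rot":[0,0,0],"fingers":-1},{"dp":[0,0,0],"delta_rot":[0,0,0],"fingers":-1},{"dp":[0,0,0],"delta_rot":[0,0,0],"fingers":-1}]'
cat > lid.py <<'E'
from h import *
def lid(f):
  z0=None
  for n in("scene","top"):
    I,D=snap(n,f"pics/{n}{f}.png"); P=cloud(n,D); hsv=cv2.cvtColor(I,cv2.COLOR_RGB2HSV)
    b=cv2.inRange(hsv,(100,120,60),(125,255,255)); k,l,s,ce=cv2.connectedComponentsWithStats(b); i=1+np.argmax(s[1:,4])
    Q=P[l==i]; H=cv2.convexHull(np.argwhere(l==i)[:,::-1].astype(np.int32))[:,0]
    e=cv2.fitEllipse(H); print(n,"n",s[i],"ellipse",np.round(e,2) if 0 else e)
    print("  z pct",np.percentile(Q[:,2],[5,25,50,75,95]).round(4))
    yield n,l==i,P,H
E
python3 - <<'E'
from lid import *
delta(.4345,.0863,.31)
for n,m,P,H in lid(7): pass
E
```

```text
t: 10.0
tcp_pos: [0.4323, 0.087, 0.3062]
tool_rot: [0.708, 0.706, -0.002, -0.001]
force: [-0.7, -0.1, -3.2]
finger_gap: 0.239
gripper_force: 49.1
t: 10.25
tcp_pos: [0.4335, 0.09, 0.307]
tool_rot: [0.707, 0.707, -0.0, -0.0]
force: [0.2, 0.2, -1.7]
finger_gap: 0.235
gripper_force: 49.1
t 10.25 tcp [0.4335 0.09   0.307 ] dp [-0.0075  0.0019 -0.0061] yaw 0.03 zax [-8.e-04  4.e-04 -1.e+00] gap 0.235 F [ 0.2  0.2 -1.7] gf 49.0698516368866 q [-0.05  0.28  1.87  0.    1.   -0.05]
scene n [322 201  43  35 773] ellipse ((343.1189880371094, 216.90269470214844), (37.07036209106445, 42.26967239379883), 85.27267456054688)
  z pct [0.2011 0.2037 0.2052 0.2066 0.209 ]
top n [341 199  10  35 252] ellipse ((352.0692443847656, 215.39834594726562), (22.26934051513672, 34.578556060791016), 5.7222900390625)
  z pct [0.2045 0.2064 0.2077 0.2092 0.5408]
```

```bash
cat > fit.py <<'E'
from h import *
from scipy.optimize import least_squares
def capfit(n,I,zt,r=.056):
    hsv=cv2.cvtColor(I,cv2.COLOR_RGB2HSV); b=cv2.inRange(hsv,(100,110,50),(125,255,255))
    k,l,s,ce=cv2.connectedComponentsWithStats(b); i=1+np.argmax(s[1:,4])
    c=max(cv2.findContours((l==i).astype(np.uint8),0,cv2.CHAIN_APPROX_NONE)[0],key=len)
    H=cv2.convexHull(c)[:,0]; W=np.array([onplane(n,*p,zt)[:2] for p in H])
    o=cam(n)[2][:2]; m=W.mean(0); away=(m-o)/np.linalg.norm(m-o)
    W=W[(W-m)@away>-.01]
    f=least_squares(lambda x:np.linalg.norm(W-x,axis=1)-r,m,loss="soft_l1",f_scale=.001)
    return f.x.round(4),np.sqrt((f.fun**2).mean()).round(4),len(W)
E
python3 - <<'E'
from fit import *
for n in("scene","top"): print("start",n,capfit(n,np.load(n+"0.npz")["I"],.022))
I=cv2.imread("pics/scene7.png")[...,::-1]; print("now",capfit("scene",I.copy(),.207))
# rim from edges: cast radial search of brightness in clean image
for n in("scene","top"):
    I=cv2.imread(f"pics/{n}4.png"); g=cv2.GaussianBlur(I[...,2].astype(np.float32)-0,(3,3),0)
    m,Rm,o=cam(n); c=np.array([.434,.0865]); W=[]
    for it in range(2):
        W=[]
        for a in np.linspace(0,2*np.pi,72,endpoint=False):
            rr=np.arange(.036,.056,.0005); P=np.c_[c[0]+rr*np.cos(a),c[1]+rr*np.sin(a),0*rr+.09]
            q=(P-o)@Rm; u=m["cx"]-m["fx"]*q[:,0]/q[:,2]; v=m["cy"]+m["fy"]*q[:,1]/q[:,2]
            s=cv2.remap(g,u.astype(np.float32)[None],v.astype(np.float32)[None],1)[0]
            d=np.diff(cv2.GaussianBlur(s[None],(5,1),0)[0]); j=np.argmin(d); 
            if d[j]<-4: W.append(P[j,:2])
        W=np.array(W); f=least_squares(lambda x:np.linalg.norm(W-x[:2],axis=1)-x[2],[*c,.047],loss="soft_l1",f_scale=.001); c=f.x[:2]
    print(n,"rim",f.x.round(4),len(W),np.median(abs(f.fun)).round(4))
E
```

```text
start scene (array([0.4509, 0.3559]), np.float64(0.0004), 13)
start top (array([0.4502, 0.3543]), np.float64(0.0007), 15)
now (array([0.4329, 0.0905]), np.float64(0.0011), 12)
scene rim [0.436  0.0879 0.0484] 63 0.0004
top rim [0.4344 0.0845 0.0479] 53 0.0007
```

```bash
python3 -m crank '[{"dp":[-0.007,0.003,0.01],"delta_rot":[0,0,0],"fingers":-1},{"dp":[0,0,0.02],"delta_rot":[0,0,0],"fingers":-1},{"dp":[0,0,0.03],"delta_rot":[0,0,0],"fingers":-1},{"dp":[0,0,0.03],"delta_rot":[0,0,0],"fingers":-1},{"dp":[0,0,0.03],"delta_rot":[0,0,0],"fingers":-1},{"dp":[0,0,0.02],"delta_rot":[0,0,0],"fingers":-1},{"dp":[0,0,0.015],"delta_rot":[0,0,0],"fingers":-1},{"dp":[0,0,0],"delta_rot":[0,0,0],"fingers":-1},{"dp":[0,0,0],"delta_rot":[0,0,0],"fingers":-1},{"dp":[0,0,0],"delta_rot":[0,0,0],"fingers":-1}]' 50
python3 - <<'E'
from fit import *
delta(.435,.0862,.198)
I,D=snap("scene","pics/scene8.png"); s=manip.sense(); print(capfit("scene",I,s["tcp_pos"][2]-.1))
E
```

```text
t: 11.18
tcp_pos: [0.4358, 0.0862, 0.2301]
tool_rot: [0.707, 0.707, 0.0, 0.0]
force: [-0.5, 0.8, -2.4]
finger_gap: 0.238
gripper_force: 49.1
t 11.1833 tcp [0.4358 0.0862 0.2301] dp [-0.     -0.0016  0.0643] yaw 0.04 zax [ 1.1e-03 -1.0e-04 -1.0e+00] gap 0.238 F [-0.5  0.8 -2.4] gf 49.11492347717285 q [-0.06  0.41  1.95 -0.    0.78 -0.06]
(array([0.4357, 0.0877]), np.float64(0.0012), 11)
```

```bash
python3 -m crank '[{"dp":[0,-0.001,0.01],"delta_rot":[0,0,0],"fingers":-1},{"dp":[0,0,0.01],"delta_rot":[0,0,0],"fingers":-1},{"dp":[0,0,0.008],"delta_rot":[0,0,0],"fingers":-1},{"dp":[0,0,0.004],"delta_rot":[0,0,0],"fingers":-1},{"dp":[0,0,0.004],"delta_rot":[0,0,0],"fingers":-1},{"dp":[0,0,0.004],"delta_rot":[0,0,0],"fingers":-1},{"dp":[0,0,0],"delta_rot":[0,0,0],"fingers":-1},{"dp":[0,0,0],"delta_rot":[0,0,0],"fingers":-1}]' 50
python3 -c "
from h import *
delta(.435,.0862,.198)"
```

```text
t: 11.9
tcp_pos: [0.4348, 0.0861, 0.2097]
tool_rot: [0.707, 0.707, -0.0, -0.0]
force: [-0.1, 0.1, -2.8]
finger_gap: 0.238
gripper_force: 49.1
t 11.9 tcp [0.4348 0.0861 0.2097] dp [0.0002 0.0004 0.0233] yaw 0.01 zax [-2.e-04  0.e+00 -1.e+00] gap 0.238 F [-0.1  0.1 -2.8] gf 49.1154009103775 q [-0.06  0.45  1.97 -0.    0.72 -0.06]
```

Base is about 2 mm below the rim with no contact force. Continuing gently.

```bash
python3 -m crank '[{"dp":[0,0,0.004],"delta_rot":[0,0,0],"fingers":-1},{"dp":[0,0,0.004],"delta_rot":[0,0,0],"fingers":-1},{"dp":[0,0,0.004],"delta_rot":[0,0,0],"fingers":-1},{"dp":[0,0,0],"delta_rot":[0,0,0],"fingers":-1},{"dp":[0,0,0],"delta_rot":[0,0,0],"fingers":-1}]' 50
python3 -m crank '[{"dp":[0,0,0.004],"delta_rot":[0,0,0],"fingers":-1},{"dp":[0,0,0.004],"delta_rot":[0,0,0],"fingers":-1},{"dp":[0,0,0],"delta_rot":[0,0,0],"fingers":-1},{"dp":[0,0,0],"delta_rot":[0,0,0],"fingers":-1}]' 50
python3 -c "
from h import *
delta(.435,.0862,.198)"
```

```text
t: 12.32
tcp_pos: [0.4348, 0.0861, 0.2036]
tool_rot: [0.707, 0.707, -0.0, -0.0]
force: [-0.4, 0.3, -2.6]
finger_gap: 0.237
gripper_force: 49.1
t: 12.65
tcp_pos: [0.4348, 0.0861, 0.1996]
tool_rot: [0.707, 0.707, -0.0, -0.0]
force: [0.0, 0.2, -2.1]
finger_gap: 0.233
gripper_force: 49.1
t 12.65 tcp [0.4348 0.0861 0.1996] dp [0.0002 0.0004 0.0033] yaw 0.02 zax [-2.e-04 -0.e+00 -1.e+00] gap 0.233 F [ 0.   0.2 -2.1] gf 49.112640023231506 q [-0.06  0.47  1.98 -0.    0.69 -0.06]
```

```bash
python3 -m crank '[{"dp":[0,0,0.002],"delta_rot":[0,0,0],"fingers":-1},{"dp":[0,0,0.001],"delta_rot":[0,0,0],"fingers":-1},{"dp":[0,0,0.001],"delta_rot":[0,0,0],"fingers":-1},{"dp":[0,0,0],"delta_rot":[0,0,0],"fingers":-1}]' 50
python3 -m crank '[{"dp":[0,0,0.001],"delta_rot":[0,0,0],"fingers":-1},{"dp":[0,0,0.001],"delta_rot":[0,0,0],"fingers":-1},{"dp":[0,0,0],"delta_rot":[0,0,0],"fingers":-1}]' 50
python3 -c "
from h import *
delta(.435,.0862,.198)"
```

```text
t: 12.98
tcp_pos: [0.4349, 0.086, 0.1979]
tool_rot: [0.707, 0.707, 0.0, 0.0]
force: [-0.6, -1.7, 0.0]
finger_gap: 0.239
gripper_force: 49.3
t: 13.23
tcp_pos: [0.4349, 0.086, 0.1978]
tool_rot: [0.707, 0.707, 0.0, 0.0]
force: [-1.9, -1.7, 9.6]
finger_gap: 0.234
gripper_force: 50.3
t 13.2333 tcp [0.4349 0.086  0.1978] dp [ 0.0004  0.0002 -0.0004] yaw 0.03 zax [ 8.e-04 -3.e-04 -1.e+00] gap 0.234 F [-1.9 -1.7  9.6] gf 50.27155637741089 q [-0.06  0.47  1.98 -0.    0.69 -0.06]
```

Seated at the expected height (TCP 0.198, 10 N). Releasing the knob.

```bash
python3 -m crank '[{"dp":[0,0,-0.001],"delta_rot":[0,0,0],"fingers":-0.3},{"dp":[0,0,0],"delta_rot":[0,0,0],"fingers":0},{"dp":[0,0,0],"delta_rot":[0,0,0],"fingers":1},{"dp":[0,0,0],"delta_rot":[0,0,0],"fingers":1},{"dp":[0,0,0],"delta_rot":[0,0,0],"fingers":1},{"dp":[0,0,0],"delta_rot":[0,0,0],"fingers":1},{"dp":[0,0,0],"delta_rot":[0,0,0],"fingers":1},{"dp":[0,0,0],"delta_rot":[0,0,0],"fingers":1},{"dp":[0,0,0],"delta_rot":[0,0,0],"fingers":1},{"dp":[0,0,0],"delta_rot":[0,0,0],"fingers":1}]' 50
python3 - <<'E'
from fit import *
delta(.435,.0862,.173)
I,D=snap("scene","pics/scene9.png"); print(capfit("scene",I,.098))
hsv=cv2.cvtColor(I,cv2.COLOR_RGB2HSV); b=cv2.inRange(hsv,(100,120,60),(125,255,255))
P=cloud("scene",D)[cv2.erode(b,np.ones((3,3)))>0]; P=P[abs(P[:,2]-.1)<.02]
A=np.c_[P[:,:2]-[.435,.086],np.ones(len(P))]; print("cap plane slopes,z",np.linalg.lstsq(A,P[:,2],rcond=None)[0].round(4),len(P))
r=cv2.inRange(hsv,(0,200,120),(4,255,255))|cv2.inRange(hsv,(175,200,120),(180,255,255)); k,l,s,ce=cv2.connectedComponentsWithStats(r)
for i in range(1,k):
    if s[i,4]>5 and abs(ce[i]-(323,195)).max()<25: print("ball",s[i,4],onplane("scene",*ce[i],.138))
E
```

```text
t: 14.07
tcp_pos: [0.4348, 0.0861, 0.1972]
tool_rot: [0.707, 0.707, -0.0, -0.0]
force: [0.0, -0.1, -0.7]
finger_gap: 0.999
gripper_force: 0.0
t 14.0667 tcp [0.4348 0.0861 0.1972] dp [0.0002 0.0005 0.0485] yaw 0.02 zax [-1.e-04 -0.e+00 -1.e+00] gap 0.999 F [ 0.  -0.1 -0.7] gf 0.0 q [-0.06  0.48  1.98 -0.    0.69 -0.06]
(array([0.4345, 0.0876]), np.float64(0.0023), 10)
cap plane slopes,z [-0.0048 -0.0014  0.0963] 399
ball 27 [0.47429829 0.20030227 0.138     ]
```

```bash
python3 -m crank '[{"dp":[0,0,0.01],"delta_rot":[0,0,0],"fingers":1},{"dp":[0,0,0.015],"delta_rot":[0,0,0],"fingers":1},{"dp":[0,0,0.013],"delta_rot":[0,0,0],"fingers":1},{"dp":[0,0,0.008],"delta_rot":[0,0,0],"fingers":1},{"dp":[0,0,0],"delta_rot":[0,0,0],"fingers":1},{"dp":[0,0,0],"delta_rot":[0,0,0],"fingers":1}]' 50
python3 -m crank '[{"dp":[0,0,0],"delta_rot":[0,0,0],"fingers":-1},{"dp":[0,0,0],"delta_rot":[0,0,0],"fingers":-1},{"dp":[0,0,0],"delta_rot":[0,0,0],"fingers":-1},{"dp":[0,0,0],"delta_rot":[0,0,0],"fingers":-1},{"dp":[0,0,0],"delta_rot":[0,0,0],"fingers":-1},{"dp":[0,0,0],"delta_rot":[0,0,0],"fingers":-1}]' 50
python3 -c "
from h import *
delta(.435,.0862,.173)"
```

```text
t: 14.62
tcp_pos: [0.4345, 0.0861, 0.1737]
tool_rot: [0.707, 0.707, -0.0, -0.001]
force: [0.0, 0.7, -0.0]
finger_gap: 0.996
gripper_force: 0.0
t: 15.12
tcp_pos: [0.4349, 0.0861, 0.175]
tool_rot: [0.707, 0.707, 0.0, 0.0]
force: [-0.7, 0.7, 4.0]
finger_gap: 0.561
gripper_force: 50.8
t 15.1167 tcp [0.4349 0.0861 0.175 ] dp [0.0002 0.0002 0.004 ] yaw 0.06 zax [ 8.e-04 -3.e-04 -1.e+00] gap 0.561 F [-0.7  0.7  4. ] gf 50.79403180629015 q [-0.06  0.52  2.   -0.    0.62 -0.06]
```

```bash
python3 -m crank '[{"dp":[0,0,-0.004],"delta_rot":[0,0,0],"fingers":-1},{"dp":[0,0,-0.004],"delta_rot":[0,0,0],"fingers":-1},{"dp":[0,0,-0.006],"delta_rot":[0,0,0],"fingers":-1},{"dp":[0,0,-0.006],"delta_rot":[0,0,0],"fingers":-1},{"dp":[0,0,0],"delta_rot":[0,0,0],"fingers":-1},{"dp":[0,0,0],"delta_rot":[0,0,0],"fingers":-1}]' 50
python3 -c "
from h import *
delta(.435,.0862,.275)"
```

```text
t: 15.62
tcp_pos: [0.4349, 0.0861, 0.1845]
tool_rot: [0.707, 0.707, 0.0, 0.0]
force: [0.5, -0.1, -1.7]
finger_gap: 0.559
gripper_force: 51.6
t 15.6167 tcp [0.4349 0.0861 0.1845] dp [ 0.0002  0.0003 -0.181 ] yaw 0.01 zax [ 6.e-04 -0.e+00 -1.e+00] gap 0.559 F [ 0.5 -0.1 -1.7] gf 51.60339497029781 q [-0.06  0.5   1.99 -0.    0.65 -0.06]
```

Load is about 1.5 N, so only the outer lid is hanging. Lifting on.

```bash
python3 -m crank '[{"dp":[0,0,-0.01],"delta_rot":[0,0,0],"fingers":-1},{"dp":[0,0,-0.015],"delta_rot":[0,0,0],"fingers":-1},{"dp":[0,0,-0.02],"delta_rot":[0,0,0],"fingers":-1},{"dp":[0,0,-0.025],"delta_rot":[0,0,0],"fingers":-1},{"dp":[0,0,-0.03],"delta_rot":[0,0,0],"fingers":-1},{"dp":[0,0,-0.03],"delta_rot":[0,0,0],"fingers":-1},{"dp":[0,0,-0.025],"delta_rot":[0,0,0],"fingers":-1},{"dp":[0,0,-0.015],"delta_rot":[0,0,0],"fingers":-1},{"dp":[0,0,-0.01],"delta_rot":[0,0,0],"fingers":-1},{"dp":[0,0,0],"delta_rot":[0,0,0],"fingers":-1},{"dp":[0,0,0],"delta_rot":[0,0,0],"fingers":-1},{"dp":[0,0,0],"delta_rot":[0,0,0],"fingers":-1}]' 50
python3 -m crank '[{"dp":[0,0,0],"delta_rot":[0,0,0],"fingers":-1},{"dp":[0,0,0],"delta_rot":[0,0,0],"fingers":-1},{"dp":[0,0,0],"delta_rot":[0,0,0],"fingers":-1},{"dp":[0,0,0],"delta_rot":[0,0,0],"fingers":-1}]' 50
python3 - <<'E'
from fit import *
delta(.435,.0862,.275)
I,D=snap("scene","pics/scene10.png"); print(capfit("scene",I,.2))
hsv=cv2.cvtColor(I,cv2.COLOR_RGB2HSV); b=cv2.inRange(hsv,(100,120,60),(125,255,255))
C=cloud("scene",D); P=C[cv2.erode(b,np.ones((3,3)))>0]; P=P[abs(P[:,2]-.2)<.03]
A=np.c_[P[:,:2]-[.435,.086],np.ones(len(P))]; print("cap",np.linalg.lstsq(A,P[:,2],rcond=None)[0].round(4),len(P))
# what is at the tin, seen from scene/top: heights near rim
for n in("scene","top"):
    if n=="top": I,D=snap(n,"pics/top10.png"); C=cloud(n,D)
    d=np.hypot(C[...,0]-.435,C[...,1]-.0862); m=(d<.049)&(C[...,2]>.05)&(C[...,2]<.16)
    Q=C[m]; print(n,m.sum(),"z",np.percentile(Q[:,2],[5,25,50,75,95]).round(3) if m.sum() else "", "rgb",np.median(I[m],0))
    m2=m&(C[...,2]>.086)&(C[...,2]<.1); Q=C[m2]
    if len(Q)>20: print(" flange plane",np.linalg.lstsq(np.c_[Q[:,:2]-[.435,.086],np.ones(len(Q))],Q[:,2],rcond=None)[0].round(3),len(Q))
hsv=cv2.cvtColor(cv2.imread("pics/scene10.png"),cv2.COLOR_BGR2HSV)
r=cv2.inRange(hsv,(0,200,120),(4,255,255))|cv2.inRange(hsv,(175,200,120),(180,255,255)); k,l,s,ce=cv2.connectedComponentsWithStats(r)
for i in range(1,k):
    if s[i,4]>5 and abs(ce[i]-(323,195)).max()<25: print("ball",s[i,4],onplane("scene",*ce[i],.138))
E
```

```text
t: 16.62
tcp_pos: [0.4344, 0.0861, 0.2737]
tool_rot: [0.707, 0.707, -0.001, -0.001]
force: [0.6, 0.8, -1.5]
finger_gap: 0.559
gripper_force: 51.7
t: 16.95
tcp_pos: [0.4347, 0.0861, 0.2739]
tool_rot: [0.707, 0.707, -0.0, -0.0]
force: [-1.0, -0.2, -1.1]
finger_gap: 0.558
gripper_force: 51.7
t 16.95 tcp [0.4347 0.0861 0.2739] dp [ 0.0002  0.0006 -0.0021] yaw 0.02 zax [-8.e-04  0.e+00 -1.e+00] gap 0.558 F [-1.  -0.2 -1.1] gf 51.73374317586422 q [-0.06  0.33  1.91 -0.    0.9  -0.06]
(array([0.4338, 0.0863]), np.float64(0.0007), 9)
cap [-0.0046 -0.0084  0.1951] 467
scene 473 z [0.057 0.081 0.091 0.093 0.095] rgb [215. 125.  81.]
 flange plane [-0.     0.     0.092] 345
top 30 z [0.055 0.091 0.093 0.095 0.098] rgb [170.5 115.   92. ]
 flange plane [-0.308  0.373  0.072] 22
ball 26 [0.47423096 0.200632   0.138     ]
```

The outer lid is held level about 10 cm up. The copper flange is seated level at about 93 mm, and the lever hasn't moved.

```bash
python3 -c "
from station import manip
print(manip.sign_off())"
```

```text
the job is handed in; nothing more can be done
None
```

The job is handed in, with no verdict returned: the lever is in the red notch, the inner lid is seated level in the tin, the outer lid is held level about 10 cm up by its collar, and I saw no contact with the jars or shakers, though I did not re-measure them.

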